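# Switch the bench supply over with a flat screwdriver

## Robot

A 7-joint arm with a two-finger parallel gripper is mounted at the origin on the work surface. World frame = base frame: x ahead of the robot, y to its left, z up, the work surface at z = 0. Lengths are in m, angles in rad, forces in N, time in s.
With the tool pointing down it reaches from about 0.4 to 0.85 m from the base axis. Payload 4.5 kg.
Tool frame: the origin (TCP) lies between the finger pads; the fingertips stand 11 mm ahead of it and the grasp point (between the pads) lies 8 mm behind it (r.nose_length is the distance from the TCP to the fingertips, in m); z points along the fingers, y is the line along which they close (so a half turn about z gives the same grasp; the last joint's range is limited). The gripper opens to 88 mm and grips with 3 to 60 N. Pads are 18 mm wide; open, the fingers measure 123 mm over their backs; the gripper's body (75 mm by 187 mm) begins 45 mm behind the grasp point.
Start: joints at [1.278, 0.689, -0.195, 1.565, 0.157, 0.902, -0.215], TCP at [0.201, -0.592, 0.25] pointing down, gripper open.
Joint ranges: [-3.01, 3.01], [-0.46, 2.08], [-1.47, 1.51], [0.13, 2.56], [-1, 4.14], [0.04, 2.09], [-2.66, 2.66]. Speed limits (rad/s): [2.57, 2.57, 3.14, 3.14, 3.14, 3.14, 3.14].

## Interface

Orientations are given as a unit quaternion [x, y, z, w].
In Python, from plant import get_state, snapshot, camera_model, r gives the robot as it stands.
- The arm moves only by the shell command python3 -m inch 'ROWS' [FORCE]. ROWS is text: rows parted by semicolons, each of 7 numbers parted by spaces: the opening, from -1 (shut) to 1 (fully open), then the shift along the tool's x, y, z in m, then the turn, a rotation vector about the tool's x, y, z in rad. A call has 1 to 20 rows; each row shifts and turns the commanded pose from where the row before left it, along the tool's axes as they then stand; what a row does not reach is not made up. A row lasts 1/12 s, in which the tool goes at most 41.7 mm and 7.16 degrees, less where a joint would pass 70% of its speed; a pose out of reach is approached as far as the arm can. A call is refused whole if a number of a shift passes 0.0417 or a number of a turn 0.125, either way. A call with a gripper value outside its range is refused whole. The fingers move at their own pace and stop on an object; FORCE is the grip in N (left out, the last holds). Time passes only in rows, so rows that do not move let the fingers close. It gives the time, the measured TCP pose, the force, the opening and the grip force at its end, in the units of the state.
- get_state(): the state, without advancing time (a new reading comes with each control period).
- snapshot(name): name is "side" or "top"; returns (picture, depth): 400x640x3 uint8, red, green, blue; 400x640 float32, m along the optical axis (not along the pixel's ray), 0 where there is no reading.
- camera_model(name): a dict with "intrinsics" (3x3 intrinsics, pixels), "view" (4x4, takes a point from world to camera coordinates). Camera axes: x right, y down, z forward; pixel columns grow to the right and rows downward; lengths in m; the calibration is good to about 2 mm. A picture is of the moment at which its call begins. camera_model takes no time and is no camera call.
- r.finish_job(): hands the job in; it is judged then, once.
The state is a dict: "clock": time; "q": joint angles; "qd": joint speeds; "joint_torque": joint torques, N m; "tool_pos": TCP position; "eef_rot": TCP orientation; "contact_force": force on the tool from outside, world axes, zero at the start; "moment": the same for the moment, N m; "opening": opening from 0.0 (shut) to 1.0 (fully open); "finger_force": force on a finger pad.
Only numpy, scipy, OpenCV 4.12 (cv2) and the standard library are available. Lean on these libraries where they do the work, as an engineer would, in place of code of your own. Each camera call takes 0.05 s, during which the arm holds its last target. There are 200 camera calls.

## Task

Take the flat-bladed screwdriver from the tool rack and switch the bench supply over with it: push the slotted brass selector in with the blade, turn it a quarter turn clockwise to its stop, and let it spring out again so that it stays there. Then put the screwdriver back in the rack, hanging upright by its collar, and let go. Do not lean hard on the selector or touch it with the gripper, and leave the other tools, the mug and the pen where they are.

Things in the scene. Friction and masses are not known exactly. Their poses are not given: they have to be found in the camera images.
- driver: Flat screwdriver, loose, 0.11 kg, upright in a rack hole. Origin on the axis at the underside of its round collar (30 mm wide, 6 thick), which rests on the rack; z up. Handle z 6 to 86 mm, 16 mm (x, between flats) by 24 mm (y). Blade 12 mm wide along y, 2 thick, clamped firmly but at an unmeasured length: its end lies 56 to 68 mm below the origin. Yaw varies; a half turn is the same.
- rack: Fixed plywood tool rack, 70 mm (x) by 240 mm (y), top face 88 mm above the bench, 12 mm top board with three round 17 mm holes at y = -70, 0 and +70 mm; open below down to a 6 mm floor. Origin: centre of its underside. Which tool hangs in which hole varies.
- console: Fixed bench supply: grey wedge-shaped console 180 mm (x) by 200 (y), 45 mm high at the edge nearest the robot, 111 at the far edge; the panel between slopes 20 degrees. Origin: centre of its underside. The selector is at the panel's centre; the meter, knob and binding posts on the panel are 40 mm or more from it, at most 14 mm tall.
- slot (a point): Centre of the slot's mouth on the face of the round brass selector (33 mm across). Slot 17 mm long along this point's y, 4 mm wide along x, 5 deep, ends closed; z points out square to the panel. The point moves and turns with the selector. A fixed black bezel 43 mm across surrounds it, 1 mm lower than the face when out; the panel is 11 mm below the face.
- head: The same slotted brass selector as a solid; axes as those of point slot, origin 11 mm below the slot's mouth on the same axis.
- selector (a joint): Turn of the selector, rad: 0 slot level across the panel, grows clockwise seen from outside, stop at 1.571 (slot up the slope). Starts 0 to 0.1. While out, a hidden gate blocks it beyond 0.13; pushed in over 3 mm it turns against light friction (0.03 N m). Let go beyond 1.44 it springs out and is locked there; let go between, it stays caught in.
- plunger (a joint): How far the selector is pushed in, m: 0 out (as it starts), 0.005 fully in. A spring resists with 4 N at first, 7.6 N at 3 mm, 10 N at 5 mm.
- nutdriver: Bystander in the rack: round black handle 24 mm thick, 72 mm tall, and a round shaft. Origin as for the screwdriver.
- awl: Bystander in the rack: wooden ball handle 36 mm thick, top 50 mm above the rack, pointed shaft. Origin as for the screwdriver.
- mug: Bystander: white mug, 80 mm across, 92 mm tall, origin under its centre.
- pen: Bystander: grey pen 140 mm long, 11 mm thick, on the notebook.

How it is judged:
By the outcome, as a careful person would: the job done as asked, in the order asked, and still so for the second after the job is handed in, with the robot touching nothing.
It also fails if it takes over 72 s, if anything falls off the work surface, if the arm or the gripper's body presses on something with over 40 N, if the wrist force passes 120 N, or if a joint passes its speed limit or range.

## Working session

There is one attempt and no reset: what is moved stays moved. The work goes in short steps, Python scripts to look and compute and a shell command to move; the robot and the scene stay as the last step left them, time stands still between calls to the robot, and variables do not carry over. Pictures are saved under pics/ and viewed, at most 10 in all, crops included, and the job is handed in when it is done.

```bash
ls; mkdir -p pics; cat > h.py <<'E'
import numpy as np, cv2
from plant import get_state, snapshot, camera_model, r
from scipy.spatial.transform import Rotation as R
def cloud(name, d):
    m=camera_model(name);K=np.array(m["intrinsics"]);V=np.array(m["view"])
    v,u=np.mgrid[:d.shape[0],:d.shape[1]]
    P=np.stack([(u-K[0,2])/K[0,0]*d,(v-K[1,2])/K[1,1]*d,d],-1)
    return (P-V[:3,3])@V[:3,:3]
def plane(name,uv,n,c):
    "ray through pixels uv hits plane n.p=c"
    m=camera_model(name);K=np.array(m["intrinsics"]);V=np.array(m["view"])
    uv=np.atleast_2d(uv).astype(float);o=-V[:3,:3].T@V[:3,3]
    d=np.c_[(uv-K[:2,2])/[K[0,0],K[1,1]],np.ones(len(uv))]@V[:3,:3]
    n=np.array(n,float);return o+d*((c-o@n)/(d@n))[:,None]
def proj(name,p):
    m=camera_model(name);K=np.array(m["intrinsics"]);V=np.array(m["view"])
    c=(np.atleast_2d(p)@V[:3,:3].T+V[:3,3])@K.T;return c[:,:2]/c[:,2:]
E
python3 - <<'E'
from h import *
for n in("top","side"):
    p,d=snapshot(n);np.savez(n+"0.npz",p=p,d=d);cv2.imwrite(f"pics/{n}0.png",p[:,:,::-1])
    m=camera_model(n);V=m["view"];print(n,np.round(m["intrinsics"],1).tolist(),np.round(V,3).tolist(),-np.array(V)[:3,:3].T@np.array(V)[:3,3])
s=get_state();print({k:np.round(v,3) for k,v in s.items()})
E
```

```text
pics
top [[405.4, 0.0, 319.2], [0.0, 405.4, 204.4], [0.0, 0.0, 1.0]] [[0.008, -1.0, 0.02, 0.056], [-0.997, -0.009, -0.077, 0.606], [0.077, -0.019, -0.997, 1.049], [0.0, 0.0, 0.0, 1.0]] [0.52255099 0.08114421 1.09119497]
side [[440.4, 0.0, 314.7], [0.0, 440.4, 198.7], [0.0, 0.0, 1.0]] [[-0.904, -0.427, 0.002, 0.556], [-0.253, 0.53, -0.809, 0.183], [0.345, -0.732, -0.588, 0.874], [0.0, 0.0, 0.0, 1.0]] [0.24766826 0.77984198 0.66051448]
{'clock': np.float64(0.1), 'q': array([ 1.278,  0.69 , -0.195,  1.566,  0.157,  0.903, -0.215]), 'qd': array([ 0.002, -0.003, -0.   , -0.001,  0.002,  0.   , -0.   ]), 'joint_torque': array([-4.0000e-03, -5.2850e+01, -1.2720e+00, -1.5384e+01, -5.3000e-02,
        2.0000e-03,  0.0000e+00]), 'tool_pos': array([ 0.2  , -0.591,  0.249]), 'eef_rot': array([ 0.987,  0.163, -0.   , -0.001]), 'contact_force': array([ 0.261,  0.056, -0.4  ]), 'moment': array([ 0.006,  0.042, -0.064]), 'finger_force': np.float64(0.0), 'opening': np.float64(0.999)}
```

View pics/top0.png

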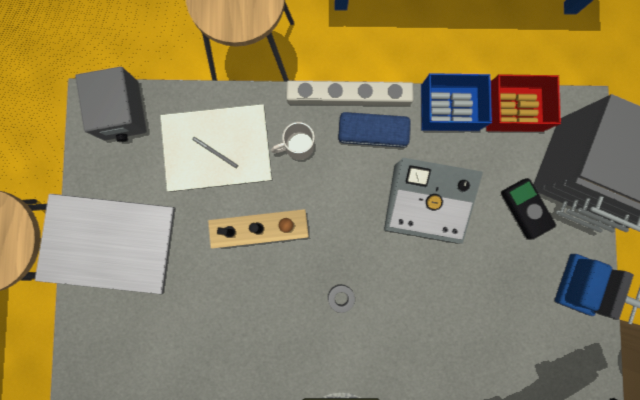

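View pics/side0.png

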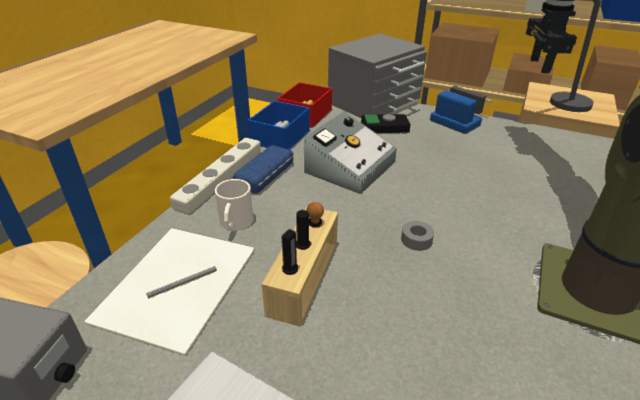

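The top view shows the rack at about (258,229), with dark handles at (227,231) and (256,228) and the awl ball at (286,225). The console is at (434,202), with the brass selector at its centre. In the side view the nearest handle (290,250) has flat faces, so it is probably the driver. I'll zoom in and measure.

```bash
python3 - <<'E'
from h import *
T=np.load("top0.npz");S=np.load("side0.npz")
a=cv2.resize(T["p"][200:260,200:315],(800,417),interpolation=cv2.INTER_CUBIC)
b=cv2.resize(T["p"][150:250,375:490],None,fx=3.4,fy=3.4,interpolation=cv2.INTER_CUBIC)
c=cv2.resize(S["p"][190:330,250:350],None,fx=2.5,fy=2.5,interpolation=cv2.INTER_CUBIC)[:340]
bot=np.zeros((340,800,3),np.uint8);bot[:b.shape[0],:b.shape[1]]=b[:340];bot[:c.shape[0],400:400+c.shape[1]]=c
o=np.vstack([cv2.resize(a,(498,260)).copy() if 0 else cv2.copyMakeBorder(cv2.resize(a,(498,260)),0,0,0,302,0),bot])
cv2.imwrite("pics/crop1.png",o[:,:,::-1])
# clouds
C=cloud("top",T["d"])
hsv=cv2.cvtColor(T["p"],cv2.COLOR_RGB2HSV)
w=np.zeros(C.shape[:2],bool);w[200:260,200:315]=1
m=w&(abs(C[...,2]-.088)<.006)
pts=C[m][:,:2].astype(np.float32);rc=cv2.minAreaRect(pts);print("rack",rc, np.median(C[m][:,2]))
m=w&(C[...,2]>.115)
n,l,st,ce=cv2.connectedComponentsWithStats(m.astype(np.uint8))
for i in range(1,n):
    if st[i,4]>8:
        q=C[l==i];top=q[:,2]>q[:,2].max()-.012;print(st[i],ce[i],"top",q[top].mean(0),q[:,2].max(),cv2.minAreaRect(q[top][:,:2].astype(np.float32)))
w[:]=0;w[150:250,375:490]=1
m=w&(C[...,2]>.03)&(C[...,2]<.13)
print("console",cv2.minAreaRect(C[m][:,:2].astype(np.float32)))
q=C[m];A=np.c_[q[:,:2],np.ones(len(q))];k=np.ones(len(q),bool)
for _ in range(8):
    f=np.linalg.lstsq(A[k],q[k,2],rcond=None)[0];k=abs(A@f-q[:,2])<.004
print("panel z=",f,np.degrees(np.arctan(np.hypot(*f[:2]))),np.degrees(np.arctan2(f[1],f[0])),k.mean())
br=w&(hsv[...,0]>12)&(hsv[...,0]<32)&(hsv[...,1]>110)&(hsv[...,2]>80)
v,u=np.nonzero(br);print("brass",len(u),u.mean(),v.mean(),C[br].mean(0))
E
```

```text
rack ((0.5397025942802429, 0.21226993203163147), (0.07003612071275711, 0.24034477770328522), 6.9376654624938965) 0.08810196730445016
[279 218  15  15 181] [285.81767956 225.01657459] top [0.52255099 0.08114421 1.09119497] 1.0911949735315214 ((0.5225510001182556, 0.08114420622587204), (0.0, 0.0), 0.0)
[249 223  13  10 111] [254.68468468 227.59459459] top [0.52255099 0.08114421 1.09119497] 1.0911949735315214 ((0.5225510001182556, 0.08114420622587204), (0.0, 0.0), 0.0)
[216 227  17   9 115] [224.59130435 231.33043478] top [0.52255099 0.08114421 1.09119497] 1.0911949735315214 ((0.5225510001182556, 0.08114420622587204), (0.0, 0.0), 0.0)
console ((0.6117851138114929, -0.22718849778175354), (0.20255163311958313, 0.18035094439983368), 80.46334075927734)
panel z= [ 0.35132024 -0.05858276 -0.15001915] 19.60442955683019 -9.466985552915519 0.7934479934479934
brass 154 433.93506493506493 201.9025974025974 [ 0.60927866 -0.22472821  0.08717798]
```

View pics/crop1.png

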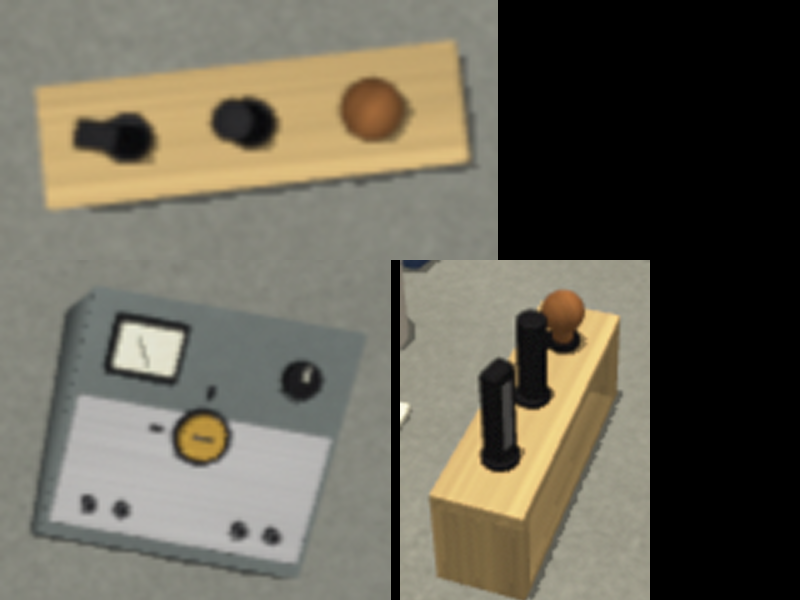

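The driver is in the left hole (flats visible, offset toward the robot's left). The nutdriver is in the middle and the awl on the right. The slot is nearly level. Next I get the driver's yaw and a refined selector position.

```bash
cat >> h.py <<'E'
def delta(pos,Rt):
    s=get_state();R0=R.from_quat(s["eef_rot"])
    print("shift tool",np.round(R0.inv().apply(np.array(pos)-s["tool_pos"])*1e3,1),"mm rotvec",np.round((R0.inv()*Rt).as_rotvec(),3),"world",np.round((pos-s["tool_pos"])*1e3,1),"opening",s["opening"],"q7",s["q"][6].round(2),"t",s["clock"])
def down(yaw_y):
    "tool pointing down, closing axis (tool y) at azimuth deg"
    a=np.radians(yaw_y);y=np.array([np.cos(a),np.sin(a),0]);z=np.array([0,0,-1.]);return R.from_matrix(np.c_[np.cross(y,z),y,z])
E
python3 - <<'E'
from h import *
T=np.load("top0.npz");S=np.load("side0.npz")
C=cloud("top",T["d"]);C[T["d"]==0]=0
w=np.zeros(C.shape[:2],bool);w[215:245,205:240]=1
q=C[w&(C[...,2]>.165)&(C[...,2]<.185)];print("drv top",len(q),q.mean(0),cv2.minAreaRect(q[:,:2].astype(np.float32)))
ev,E=np.linalg.eigh(np.cov(q[:,:2].T));print(np.sqrt(ev*12),np.degrees(np.arctan2(E[1],E[0])))
CS=cloud("side",S["d"]);CS[S["d"]==0]=0
w2=np.zeros_like(w);w2[220:280,275:302]=1
q=CS[w2&(CS[...,2]>.105)&(CS[...,2]<.17)];hull=cv2.minAreaRect(q[:,:2].astype(np.float32));print("side drv",len(q),q.mean(0),hull)
# selector: brass ray-cast to face plane
az=np.radians(-9.5);n=np.array([-np.sin(np.radians(20))*np.cos(az),-np.sin(np.radians(20))*np.sin(az),np.cos(np.radians(20))])
c=n@np.array([.6118,-.2272,.078])+.011
for nm,D,(v0,v1,u0,u1) in(("top",T,(180,225,415,455)),("side",S,(125,155,335,370))):
    h=cv2.cvtColor(D["p"],cv2.COLOR_RGB2HSV)[v0:v1,u0:u1]
    m=(h[...,0]>12)&(h[...,0]<32)&(h[...,1]>110)&(h[...,2]>90)
    cn,_=cv2.findContours(m.astype(np.uint8),cv2.RETR_EXTERNAL,cv2.CHAIN_APPROX_NONE);k=max(cn,key=len)[:,0]+[u0,v0]
    P=plane(nm,k,n,c);e1=np.array([np.cos(az),np.sin(az),0])@(np.eye(3)-np.outer(n,n));e1/=np.linalg.norm(e1);e2=np.cross(n,e1)
    (a,b),rad=cv2.minEnclosingCircle(np.c_[P@e1,P@e2].astype(np.float32));print(nm,len(k),"centre",a*e1+b*e2+c*n,rad)
delta([.531,.282,.30],down(5))
E
```

```text
drv top 77 [0.5313873  0.28099511 0.17349453] ((0.5314571261405945, 0.281802237033844), (0.02381926216185093, 0.01587396115064621), 80.98812103271484)
[0.01569421 0.02392133] [170.3609565  80.3609565]
side drv 513 [0.53170365 0.27306985 0.13677623] ((0.5354982614517212, 0.25645768642425537), (0.02106756903231144, 0.08059711009263992), 7.500659465789795)
top 38 centre [ 0.60888918 -0.22452037  0.08850006] 0.01772056147456169
side 29 centre [ 0.60650853 -0.22459912  0.08765019] 0.017713511362671852
shift tool [ 593.5 -721.1  -49.9] mm rotvec [-1.000e-03 -1.000e-03 -1.331e+00] world [330.6 873.4  51. ] opening 0.9986913174806169 q7 -0.22 t 0.1
```

```bash
python3 -m inch '0.1 0 0 -0.004 0 0 -0.12;0.1 0 0 -0.005 0 0 -0.12;0.1 0 0 -0.006 0 0 -0.12;0.1 0 0 -0.006 0 0 -0.12;0.1 0 0 -0.006 0 0 -0.12;0.1 0 0 -0.006 0 0 -0.12;0.1 0 0 -0.006 0 0 -0.12;0.1 0 0 -0.006 0 0 -0.12;0.1 0 0 -0.006 0 0 -0.12;0.1 .025 .005 0 0 0 0;0.1 .025 .005 0 0 0 0;0.1 .025 .005 0 0 0 0;0.1 .025 .005 0 0 0 0;0.1 .025 .005 0 0 0 0;0.1 .025 .005 0 0 0 0;0.1 .025 .005 0 0 0 0;0.1 .025 .005 0 0 0 0;0.1 .025 .005 0 0 0 0;0.1 .025 .005 0 0 0 0'
python3 -m inch '0.1 .025 .005 0 0 0 0;0.1 .025 .005 0 0 0 0;0.1 .025 .005 0 0 0 0;0.1 .025 .005 0 0 0 0;0.1 .025 .005 0 0 0 0;0.1 .025 .005 0 0 0 0;0.1 .025 .005 0 0 0 0;0.1 .025 .005 0 0 0 0;0.1 .025 .005 0 0 0 0;0.1 .025 .005 0 0 0 0;0.1 .025 .005 0 0 0 0;0.1 .025 .005 0 0 0 0;0.1 .025 .005 0 0 0 0;0.1 .025 .005 0 0 0 0;0.1 .025 .005 0 0 0 0;0.1 .025 .005 0 0 0 0;0.1 .025 .005 0 0 0 0;0.1 .025 .005 0 0 0 0'
python3 -c "
from h import *
delta([.5314,.2815,.300],down(-9.3)); delta([.5314,.2815,.130],down(-9.3))"
```

```text
clock: 1.68
tool_pos: [0.2908, -0.3522, 0.3005]
eef_rot: [0.763, 0.647, -0.0, -0.0]
contact_force: [-0.2, -1.0, 0.2]
opening: 0.552
finger_force: 0.0
clock: 3.18
tool_pos: [0.4531, 0.0769, 0.3005]
eef_rot: [0.763, 0.647, -0.0, -0.0]
contact_force: [0.2, -0.3, 0.4]
opening: 0.549
finger_force: 0.0
shift tool [214.6  43.9   0.3] mm rotvec [-0.001  0.001 -0.002] world [ 78.3 204.6  -0.5] opening 0.5494985034548104 q7 -0.8 t 3.1833
shift tool [214.7  44.  170.3] mm rotvec [-0.001  0.001 -0.002] world [  78.3  204.6 -170.5] opening 0.5494985034548104 q7 -0.8 t 3.1833
```

```bash
python3 -m inch '0.1 .024 .005 0 0 0 0;0.1 .024 .005 0 0 0 0;0.1 .024 .005 0 0 0 0;0.1 .024 .005 0 0 0 0;0.1 .024 .005 0 0 0 0;0.1 .024 .005 0 0 0 0;0.1 .024 .005 0 0 0 0;0.1 .024 .005 0 0 0 0;0.1 .0227 .004 0 0 0 0;0.1 0 0 0 0 0 0;0.1 0 0 .02 0 0 0;0.1 0 0 .02 0 0 0;0.1 0 0 .02 0 0 0;0.1 0 0 .02 0 0 0;0.1 0 0 0 0 0 0'
python3 - <<'E'
from h import *
delta([.5314,.2815,.130],down(-9.3))
p,d=snapshot("top");a=p[190:260,190:300]
q,_=snapshot("side");b=q[170:310,230:340]
o=np.hstack([cv2.resize(a,None,fx=4,fy=4),cv2.copyMakeBorder(cv2.resize(b,None,fx=3,fy=2,dst=None),0,0,0,0,0)])
cv2.imwrite("pics/pre.png",o[:,:,::-1])
E
```

```text
clock: 4.43
tool_pos: [0.5294, 0.2777, 0.2167]
eef_rot: [0.763, 0.647, -0.004, -0.0]
contact_force: [-0.4, -0.9, -0.4]
opening: 0.552
finger_force: 0.0
shift tool [ 4.6  1.9 86.7] mm rotvec [-0.006  0.007 -0.002] world [  2.    3.8 -86.7] opening 0.5520899011963846 q7 -1.12 t 4.4333
```

View pics/pre.png

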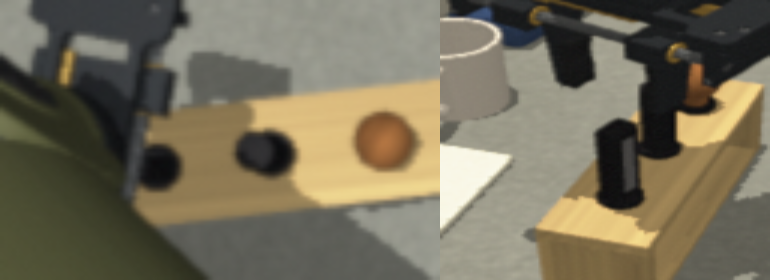

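The picture shows both fingers above the driver and straddling it along its flats, with the nutdriver clear. I correct the offset and go down.

```bash
python3 -m inch '0.1 0 0 0 0 0 0;0.1 0 0 0 0 0 0'
python3 -c "
from h import *
delta([.5314,.2815,.130],down(-9.3))"
```

```text
clock: 4.7
tool_pos: [0.5322, 0.2809, 0.2221]
eef_rot: [0.763, 0.647, 0.001, 0.0]
contact_force: [0.3, 0.4, 0.2]
opening: 0.552
finger_force: 0.0
shift tool [ 0.3 -1.1 92.1] mm rotvec [ 0.002 -0.002 -0.002] world [ -0.8   0.6 -92.1] opening 0.5521863004976256 q7 -1.12 t 4.7
```

```bash
python3 -m inch '0.1 0 -.001 .015 0 0 0;0.1 0 0 .015 0 0 0;0.1 0 0 .015 0 0 0;0.1 0 0 .015 0 0 0;0.1 0 0 .012 0 0 0;0.1 0 0 .01 0 0 0;0.1 0 0 .01 0 0 0;0.1 0 0 0 0 0 0;0.1 0 0 0 0 0 0;-0.9 0 0 0 0 0 0;-0.9 0 0 0 0 0 0;-0.9 0 0 0 0 0 0;-0.9 0 0 0 0 0 0;-0.9 0 0 0 0 0 0;-0.9 0 0 0 0 0 0' 25
python3 -c "
from h import *
delta([.5314,.2815,.130],down(-9.3))"
```

```text
clock: 5.95
tool_pos: [0.5309, 0.2807, 0.1291]
eef_rot: [0.763, 0.647, 0.0, 0.0]
contact_force: [0.5, 1.1, 1.2]
opening: 0.182
finger_force: 25.0
shift tool [ 0.9  0.3 -0.9] mm rotvec [ 0.001 -0.    -0.002] world [0.5 0.8 0.9] opening 0.18152080026039696 q7 -1.2 t 5.95
```

```bash
python3 -m inch '-0.9 0 0 -.004 0 0 0;-0.9 0 0 -.012 0 0 0;-0.9 0 0 -.02 0 0 0;-0.9 0 0 -.02 0 0 0;-0.9 0 0 -.02 0 0 0;-0.9 0 0 -.02 0 0 0;-0.9 0 0 -.02 0 0 0;-0.9 0 0 -.02 0 0 0;-0.9 0 0 -.02 0 0 0;-0.9 0 0 -.005 0 0 0' 40
python3 -m inch '-0.9 -.0243 .0056 0 0 0 0;-0.9 -.0243 .0056 0 0 0 0;-0.9 -.0243 .0056 0 0 0 0;-0.9 -.0243 .0056 0 0 0 0;-0.9 -.0243 .0056 0 0 0 0;-0.9 -.0243 .0056 0 0 0 0;-0.9 -.0243 .0056 0 0 0 0;-0.9 -.0243 .0056 0 0 0 0;-0.9 -.0243 .0056 0 0 0 0;-0.9 -.0243 .0056 0 0 0 0;-0.9 -.0243 .0056 0 0 0 0;-0.9 -.0243 .0056 0 0 0 0;-0.9 -.0243 .0056 0 0 0 0;-0.9 -.0243 .0056 0 0 0 0;-0.9 -.0243 .0056 0 0 0 0;-0.9 -.0243 .0056 0 0 0 0;-0.9 -.0243 .0056 0 0 0 0;-0.9 -.0243 .0056 0 0 0 0;-0.9 -.0243 .0056 0 0 0 0;-0.9 -.0243 .0056 0 0 0 0'
python3 -m inch '-0.9 0 0 0 -.07 0 0;-0.9 0 0 0 -.07 0 0;-0.9 0 0 0 -.07 0 0;-0.9 0 0 0 -.07 0 0;-0.9 0 0 0 -.069 0 0;-0.9 0 0 0 0 0 0;-0.9 0 0 0 0 0 0;-0.9 0 0 0 0 0 0'
cat >> h.py <<'E'
def panel(az=-9.5,tilt=20):
    a,t=np.radians([az,tilt]);u=np.array([np.cos(a),np.sin(a),0])
    n=-np.sin(t)*u+np.array([0,0,np.cos(t)]);x=np.array([-np.sin(a),np.cos(a),0]);return n,R.from_matrix(np.c_[x,np.cross(-n,x),-n])
E
python3 - <<'E'
from h import *
n,Rp=panel()
delta(np.array([.608,-.2245,.088])+.135*n,Rp)
o=[]
for nm,z in(("top",(175,235,400,465)),("side",(80,180,310,390))):
    p,d=snapshot(nm);np.savez(nm+"1.npz",p=p,d=d);v0,v1,u0,u1=z;o.append(cv2.resize(p[v0:v1,u0:u1],(395,int(395*(v1-v0)/(u1-u0))),interpolation=cv2.INTER_CUBIC))
H=max(x.shape[0] for x in o);o=np.hstack([cv2.copyMakeBorder(x,0,H-x.shape[0],0,5,0) for x in o]);cv2.imwrite("pics/hov.png",o[:,:,::-1])
E
```

```text
clock: 6.78
tool_pos: [0.5314, 0.2819, 0.2937]
eef_rot: [0.763, 0.647, 0.003, 0.0]
contact_force: [1.1, 0.5, -0.4]
opening: 0.176
finger_force: 40.0
clock: 8.45
tool_pos: [0.5611, -0.2183, 0.2894]
eef_rot: [0.763, 0.647, -0.0, -0.0]
contact_force: [0.7, 0.2, -1.0]
opening: 0.178
finger_force: 40.0
clock: 9.12
tool_pos: [0.5623, -0.2172, 0.29]
eef_rot: [0.751, 0.637, 0.112, 0.132]
contact_force: [-0.2, 0.4, -1.7]
opening: 0.179
finger_force: 40.0
shift tool [  0.3 -25.6  70.6] mm rotvec [-0.001 -0.001  0.002] world [  0.1   0.3 -75.1] opening 0.17942852201950962 q7 -0.36 t 9.1167
```

View pics/hov.png

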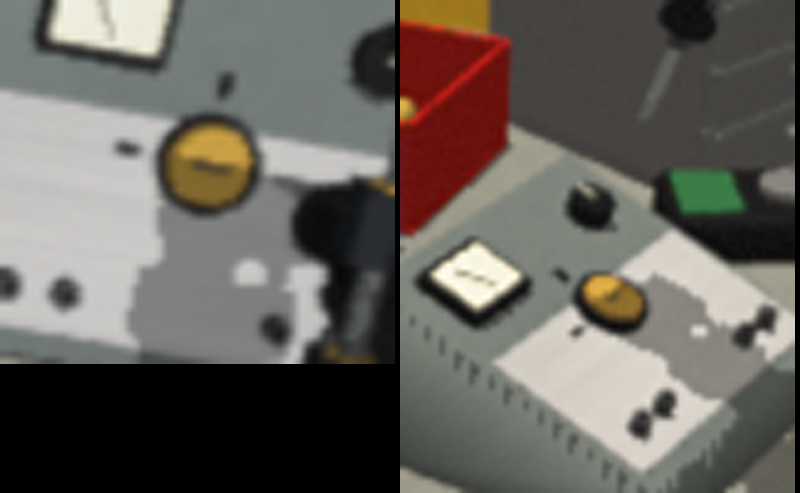

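The side view shows the blade tip at crop (645,115), about pixel (360,103), and the slot nearly level at crop (610,295). The top view shows the slot at crop (210,165), running about parallel to the panel's level lines. I'll descend to roughly 20 mm above it and measure blade against slot there.

```bash
python3 -m inch '-0.9 0 -.006 .012 0 0 0;-0.9 0 -.006 .017 0 0 0;-0.9 0 -.006 .017 0 0 0;-0.9 0 -.005 .016 0 0 0;-0.9 0 -.0026 .0086 0 0 0;-0.9 0 0 0 0 0 0;-0.9 0 0 0 0 0 0;-0.9 0 0 0 0 0 0'
python3 - <<'E'
from h import *
n,Rp=panel()
s0=np.array([.608,-.2245,.088])
delta(s0+.135*n,Rp)
s=get_state();t=s["tool_pos"];Rt=R.from_quat(s["eef_rot"]);z=Rt.apply([0,0,1])
for nm in("top","side"): print(nm,"tip proj L56,62,68",proj(nm,[t+z*(.041+L) for L in(.056,.062,.068)]).round(1).tolist(),"slot",proj(nm,s0).round(1))
o=[]
for nm,z in(("top",(175,235,400,465)),("side",(100,160,325,390))):
    p,d=snapshot(nm);np.savez(nm+"2.npz",p=p,d=d);v0,v1,u0,u1=z;o.append(cv2.resize(p[v0:v1,u0:u1],(390,360),interpolation=cv2.INTER_CUBIC))
o=np.hstack(o);cv2.imwrite("pics/hov2.png",o[:,:,::-1])
E
```

```text
clock: 9.88
tool_pos: [0.5628, -0.2172, 0.2153]
eef_rot: [0.751, 0.637, 0.113, 0.133]
contact_force: [-0.1, 0.3, -0.8]
opening: 0.177
finger_force: 40.0
shift tool [ 0.2 -0.5  0.3] mm rotvec [ 0.001 -0.001  0.002] world [-0.3  0.3 -0.5] opening 0.17727825375890863 q7 -0.49 t 9.8833
top tip proj L56,62,68 [[437.8, 206.3], [437.2, 205.6], [436.6, 204.9]] slot [[433.9 202.4]]
side tip proj L56,62,68 [[357.2, 128.7], [356.4, 130.4], [355.6, 132.1]] slot [[352.4 139.6]]
```

View pics/hov2.png

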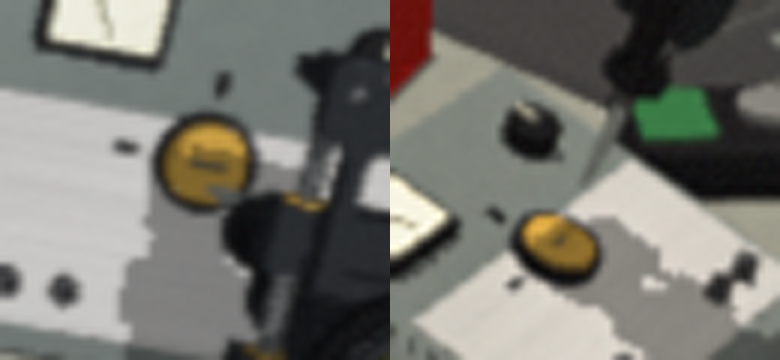

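Both views show the blade tip: top crop about (205–235,190), side crop about (582,187). The slot is at top crop (209,162) and side crop (560,240). I'll take their offset from depth within each camera, so the calibration error cancels.

```bash
python3 - <<'E'
from h import *
s=get_state();t=s["tool_pos"];Rt=R.from_quat(s["eef_rot"])
for nm,w,wb in(("top",(190,225,420,455),(180,235,405,465)),("side",(125,155,335,370),(100,165,325,390))):
    D0=np.load(nm+"0.npz");D2=np.load(nm+"2.npz")
    L=lambda D:Rt.inv().apply((cloud(nm,D["d"])-t).reshape(-1,3)).reshape(400,640,3)
    A=L(D0);B=L(D2);rgb=D2["p"].astype(int)
    def win(z):
        m=np.zeros((400,640),bool);m[z[0]:z[1],z[2]:z[3]]=1;return m
    # blade: new points, between tip and collar
    nb=win(wb)&(D2["d"]>0)&(D0["d"]-D2["d"]>.008)&(abs(B[...,0])<.012)&(abs(B[...,1])<.012)&(B[...,2]>.05)
    v,u=np.nonzero(nb)
    print(nm,"blade pts");print(np.c_[u,v,(B[nb]*1e3).round(1)][np.argsort(-B[nb][:,2])][:24].tolist())
    h=cv2.cvtColor(D0["p"],cv2.COLOR_RGB2HSV)
    br=win(w)&(h[...,0]>10)&(h[...,0]<34)&(h[...,1]>90)&(h[...,2]>70)
    n1,l,st,_=cv2.connectedComponentsWithStats(br.astype(np.uint8));k=1+np.argmax(st[1:,4])
    cn=cv2.findContours((l==k).astype(np.uint8),cv2.RETR_EXTERNAL,cv2.CHAIN_APPROX_NONE)[0][0][:,0]
    fill=np.zeros((400,640),np.uint8);cv2.drawContours(fill,[cn],-1,1,-1)
    q=A[fill>0];zf=np.median(q[:,2]);
    # cast pixels on the face plane (exact rays, plane z_tool=zf)
    nn=Rt.apply([0,0,1]);vv,uu=np.nonzero(fill);P=Rt.inv().apply(plane(nm,np.c_[uu,vv],nn,nn@t+zf)-t)
    (cx,cy),rad=cv2.minEnclosingCircle(P[:,:2].astype(np.float32));print("face z",zf*1e3,"disc c",cx*1e3,cy*1e3,rad*1e3,"mean",P.mean(0)*1e3)
    g=D0["p"].max(2)[vv,uu].astype(float);core=np.hypot(P[:,0]-P[:,0].mean(),P[:,1]-P[:,1].mean())<.0125
    wt=np.clip(np.median(g[core])-15-g,0,None)*core;c=(P*wt[:,None]).sum(0)/wt.sum();X=(P-c)[:,:2]
    M=(X*wt[:,None]).T@X;ev,E=np.linalg.eigh(M);e=E[:,1]*np.sign(E[0,1]);print("slot c",c*1e3,"dir from tool x deg",np.degrees(np.arctan2(e[1],e[0])),np.sqrt(ev*12/wt.sum())*1e3)
E
```

```text
top blade pts
[[437.0, 206.0, 2.5, 0.5, 96.4], [440.0, 207.0, -4.9, -0.5, 95.7], [436.0, 206.0, 5.2, 0.4, 95.3], [435.0, 207.0, 7.7, -1.9, 92.6], [435.0, 206.0, 8.3, 0.6, 92.5], [436.0, 207.0, 7.0, -0.1, 87.0], [437.0, 207.0, 6.0, 1.3, 82.6], [437.0, 208.0, 5.6, -1.0, 82.1], [438.0, 207.0, 4.0, 1.9, 81.9], [439.0, 207.0, 2.0, 2.6, 80.7], [438.0, 208.0, 5.0, 0.7, 76.6], [438.0, 209.0, 5.1, -1.1, 74.3], [439.0, 208.0, 4.7, 2.7, 70.1]]
face z 136.63886114917813 disc c -0.09104377386393026 -0.11110287596238777 18.776703625917435 mean [2.27447679e-02 3.75211378e-01 1.36638861e+02]
slot c [ -0.82638122  -0.24457568 136.63886115] dir from tool x deg 1.185459461445005 [ 4.30920117 15.06178124]
side blade pts
[[356.0, 130.0, 6.1, -0.4, 98.5], [358.0, 129.0, 2.7, -3.2, 94.7], [357.0, 129.0, 8.5, -2.5, 92.3], [359.0, 127.0, -1.5, -2.0, 90.6], [357.0, 128.0, 8.2, -1.2, 89.9], [358.0, 128.0, 6.3, -3.1, 89.5], [358.0, 127.0, 4.0, -1.3, 88.5], [359.0, 126.0, 2.4, -2.1, 85.2], [358.0, 125.0, 3.4, 1.3, 83.7], [358.0, 126.0, 7.7, -1.3, 83.2], [359.0, 125.0, 3.3, -1.2, 81.9], [360.0, 126.0, 6.4, -5.8, 80.5], [360.0, 125.0, 3.9, -3.9, 79.7], [359.0, 123.0, 0.3, 2.1, 78.9], [361.0, 124.0, -0.6, -3.8, 78.5], [360.0, 124.0, 3.6, -2.6, 77.4], [359.0, 124.0, 7.3, -1.3, 76.5], [360.0, 123.0, 3.6, -1.5, 74.8], [361.0, 123.0, 3.4, -3.9, 73.1], [360.0, 122.0, 2.5, 0.0, 73.0], [360.0, 121.0, 3.1, 1.0, 70.0], [361.0, 122.0, 4.3, -3.0, 70.0], [362.0, 122.0, 3.2, -5.1, 68.9], [361.0, 121.0, 3.3, -1.5, 68.1]]
face z 135.7828024336804 disc c -0.04846846786676906 -2.488264814019203 18.5803584754467 mean [  0.41161345  -2.24167764 135.78280243]
slot c [ -2.21095493  -1.10801189 135.78280243] dir from tool x deg -5.719498901210965 [ 4.93457551 14.43933695]
```

```bash
python3 -m inch '-0.9 -.0025 0 0 0 0 0;-0.9 0 0 .006 0 0 0;-0.9 0 0 .008 0 0 0;-0.9 0 0 .006 0 0 0;-0.9 0 0 .003 0 0 0;-0.9 0 0 0 0 0 0;-0.9 0 0 0 0 0 0'
python3 - <<'E'
from h import *
s=get_state();t=s["tool_pos"];Rt=R.from_quat(s["eef_rot"]);print(Rt.inv().apply(s["contact_force"]).round(2),Rt.inv().apply(s["moment"]).round(3))
n,Rp=panel();delta(np.array([.608,-.2245,.088])+.103*n,Rp)
o=[]
for nm,z in(("top",(185,225,410,460)),("side",(120,160,330,380))):
    p,d=snapshot(nm);np.savez(nm+"3.npz",p=p,d=d);v0,v1,u0,u1=z;o.append(cv2.resize(p[v0:v1,u0:u1],(400,320),interpolation=cv2.INTER_CUBIC))
cv2.imwrite("pics/hov3.png",np.hstack(o)[:,:,::-1])
E
```

```text
clock: 10.57
tool_pos: [0.5691, -0.2206, 0.1925]
eef_rot: [0.751, 0.637, 0.112, 0.132]
contact_force: [-0.4, 0.6, -2.2]
opening: 0.181
finger_force: 40.0
[ 0.47 -1.24  1.9 ] [ 0.354 -0.056 -0.023]
shift tool [2.6 0.9 8.6] mm rotvec [-0.001 -0.001  0.002] world [ 4.2  1.9 -7.7] opening 0.1808611910646142 q7 -0.51 t 10.5667
```

View pics/hov3.png

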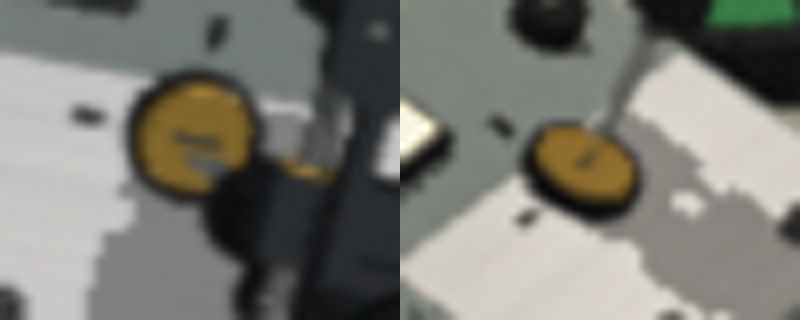

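The top view puts the tip centre near crop (207,158) with the slot at (197,139). The side view puts the tip near (605,130) with the slot at (587,160). Solving both gives a gap of about 13.5 mm, with the tip about 2 mm downslope. I shift upslope, close most of the gap and look again.

```bash
python3 -m inch '-0.9 0 .0017 .002 0 0 0;-0.9 0 0 .004 0 0 0;-0.9 0 0 .003 0 0 0;-0.9 0 0 0 0 0 0;-0.9 0 0 0 0 0 0;-0.9 0 0 0 0 0 0'
python3 - <<'E'
from h import *
s=get_state();t=s["tool_pos"];Rt=R.from_quat(s["eef_rot"]);print(Rt.inv().apply(s["contact_force"]).round(2),Rt.inv().apply(s["moment"]).round(3))
n,Rp=panel();delta(np.array([.608,-.2245,.088])+.103*n,Rp)
o=[]
for nm,z in(("top",(190,214,422,448)),("side",(126,150,340,366))):
    P=np.mean([snapshot(nm)[0].astype(float) for _ in range(4)],0).astype(np.uint8);v0,v1,u0,u1=z;o.append(cv2.resize(P[v0:v1,u0:u1],(390,360),interpolation=cv2.INTER_CUBIC))
cv2.imwrite("pics/hov4.png",np.hstack(o)[:,:,::-1])
E
```

```text
clock: 11.17
tool_pos: [0.5737, -0.2217, 0.1851]
eef_rot: [0.751, 0.637, 0.112, 0.132]
contact_force: [0.0, -0.3, -1.0]
opening: 0.174
finger_force: 40.0
[-0.26 -0.26  0.93] [ 0.352  0.003 -0.021]
shift tool [ 2.9 -0.9 -0.1] mm rotvec [-0.    -0.001  0.002] world [-0.4  3.  -0.3] opening 0.1742368367228224 q7 -0.52 t 11.1667
```

View pics/hov4.png

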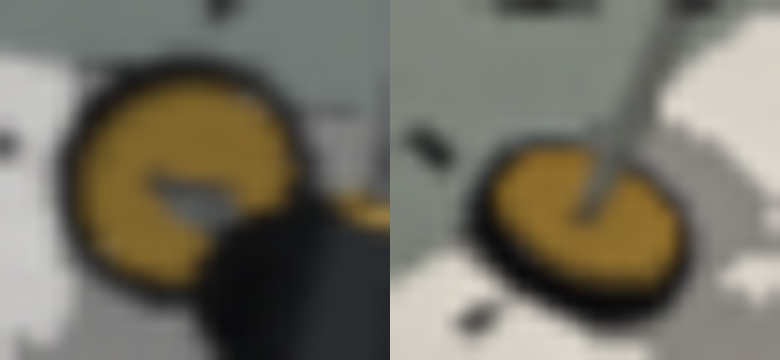

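The top view shows the blade just over the slot: slot from (147,178) to (240,190), blade's left edge at (165,195). In the side view the tip is at the slot, about (585,212). I go down gently, watching the force.

```bash
cat > f.py <<'E'
from h import *
s=get_state();t=s["tool_pos"];Rt=R.from_quat(s["eef_rot"]);n,_=panel()
yaw=Rt.apply([0,1,0]);print("F",Rt.inv().apply(s["contact_force"]).round(2),"M",Rt.inv().apply(s["moment"]).round(3),"h",round(float(n@(t-[.608,-.2245,.088])*1e3),2),"pos",(panel()[1].inv().apply(t-[.608,-.2245,.088])*1e3).round(1),"turn",np.degrees((panel()[1].inv()*Rt).as_rotvec()).round(1),"q",s["q"].round(2),"t",s["clock"])
E
for i in 1; do python3 -m inch '-0.9 0 0 .001 0 0 0;-0.9 0 0 .001 0 0 0;-0.9 0 0 .001 0 0 0;-0.9 0 0 0 0 0 0;-0.9 0 0 0 0 0 0' >/dev/null; done; python3 f.py
python3 -m inch '-0.9 0 0 .001 0 0 0;-0.9 0 0 .001 0 0 0;-0.9 0 0 0 0 0 0;-0.9 0 0 0 0 0 0' >/dev/null;python3 f.py
```

```text
F [ 0.24 -0.07  1.28] M [ 0.321 -0.023 -0.007] h 99.9 pos [ -2.8   1.  -99.9] turn [ 0.   0.  -0.1] q [ 0.48  0.68 -0.26  1.99  0.69  0.18 -0.52] t 11.9833
F [-0.44 -0.23  1.76] M [ 0.337 -0.094 -0.038] h 97.91 pos [ -2.8   1.  -97.9] turn [ 0.   0.  -0.1] q [ 0.48  0.69 -0.25  1.99  0.69  0.17 -0.52] t 12.3167
```

```bash
for i in 1; do python3 -m inch '-0.9 0 0 .001 0 0 0;-0.9 0 0 .001 0 0 0;-0.9 0 0 0 0 0 0;-0.9 0 0 0 0 0 0' >/dev/null; done; python3 f.py
python3 -m inch '-0.9 0 0 .001 0 0 0;-0.9 0 0 .001 0 0 0;-0.9 0 0 0 0 0 0;-0.9 0 0 0 0 0 0' >/dev/null;python3 f.py
```

```text
F [-0.08 -0.09  1.28] M [ 0.306 -0.017  0.004] h 95.93 pos [ -2.8   1.  -95.9] turn [ 0.   0.  -0.1] q [ 0.47  0.69 -0.25  1.99  0.69  0.17 -0.52] t 12.65
F [-0.34 -0.21  0.58] M [ 0.309 -0.057 -0.004] h 93.91 pos [ -2.8   1.  -93.9] turn [ 0.   0.  -0.1] q [ 0.47  0.69 -0.24  1.99  0.69  0.16 -0.52] t 12.9833
```

```bash
python3 -m inch '-0.9 0 0 .001 0 0 0;-0.9 0 0 .001 0 0 0;-0.9 0 0 0 0 0 0;-0.9 0 0 0 0 0 0' >/dev/null; python3 f.py
python3 -m inch '-0.9 0 0 .001 0 0 0;-0.9 0 0 .001 0 0 0;-0.9 0 0 0 0 0 0;-0.9 0 0 0 0 0 0' >/dev/null;python3 f.py
```

```text
F [ 0.34 -0.86 -3.76] M [0.43  0.032 0.028] h 92.23 pos [ -2.9   1.2 -92.2] turn [-0.   0.  -0.1] q [ 0.47  0.7  -0.24  1.99  0.7   0.16 -0.53] t 13.3167
F [ 1.3  -0.56 -5.99] M [ 0.499  0.021 -0.023] h 90.15 pos [ -2.9   1.2 -90.2] turn [-0.   0.  -0.1] q [ 0.46  0.7  -0.23  1.99  0.7   0.16 -0.53] t 13.65
```

Contact came at h ≈ 93, which means the blade bottomed in the slot, and the plunger is about 2.8 mm in. I push in about 1.4 mm more and start turning about the blade axis, roughly (2.7,-1.2) mm in the tool frame.

```bash
python3 -m inch '-0.9 0 0 .0007 0 0 0;-0.9 0 0 .0007 0 0 0;-0.9 0 0 0 0 0 0;-0.9 -.0001 -.00022 0 0 0 .08;-0.9 -.0001 -.00022 0 0 0 .08;-0.9 -.0001 -.00022 0 0 0 .08;-0.9 0 0 0 0 0 0;-0.9 0 0 0 0 0 0' >/dev/null;python3 f.py
python3 -m inch '-0.9 -.0001 -.00022 0 0 0 .08;-0.9 -.0001 -.00022 0 0 0 .08;-0.9 0 0 0 0 0 0;-0.9 0 0 0 0 0 0' >/dev/null;python3 f.py
```

```text
F [ 0.29 -1.51 -7.27] M [ 0.439 -0.064  0.004] h 88.98 pos [ -3.    0.8 -89. ] turn [-0.1  0.  13.7] q [ 0.44  0.7  -0.2   1.99  0.59  0.14 -0.66] t 14.3167
F [ 0.54 -0.91 -7.04] M [ 0.388 -0.022  0.012] h 88.99 pos [ -3.    0.6 -89. ] turn [-0.1  0.1 22.8] q [ 0.43  0.7  -0.18  1.99  0.51  0.13 -0.75] t 14.65
```

```bash
python3 -m inch '-0.9 -.0001 -.00022 .0005 0 0 .08;-0.9 -.0001 -.00022 0 0 0 .08;-0.9 -.0001 -.00022 0 0 0 .08;-0.9 -.0001 -.00022 0 0 0 .08;-0.9 0 0 0 0 0 0;-0.9 0 0 0 0 0 0' >/dev/null;python3 f.py
python3 -m inch '-0.9 -.0001 -.00022 0 0 0 .08;-0.9 -.0001 -.00022 0 0 0 .08;-0.9 -.0001 -.00022 0 0 0 .08;-0.9 -.0001 -.00022 0 0 0 .08;-0.9 0 0 0 0 0 0;-0.9 0 0 0 0 0 0' >/dev/null;python3 f.py
python3 - <<'E'
from h import *
o=[]
for nm,z in(("top",(190,214,422,448)),("side",(126,150,340,366))):
    P=np.mean([snapshot(nm)[0].astype(float) for _ in range(4)],0).astype(np.uint8);v0,v1,u0,u1=z;o.append(cv2.resize(P[v0:v1,u0:u1],(390,360),interpolation=cv2.INTER_CUBIC))
cv2.imwrite("pics/turn.png",np.hstack(o)[:,:,::-1])
E
```

```text
F [ 0.25 -0.08 -7.67] M [ 0.24  -0.082 -0.016] h 88.58 pos [ -2.9   0.2 -88.6] turn [-0.1  0.1 41.1] q [ 0.41  0.7  -0.14  1.99  0.36  0.11 -0.92] t 15.15
F [ 1.88  0.5  -7.59] M [ 0.058  0.02  -0.069] h 88.7 pos [ -2.7  -0.1 -88.7] turn [-0.2  0.1 59.5] q [ 0.39  0.7  -0.11  2.    0.2   0.1  -1.09] t 15.65
```

View pics/turn.png

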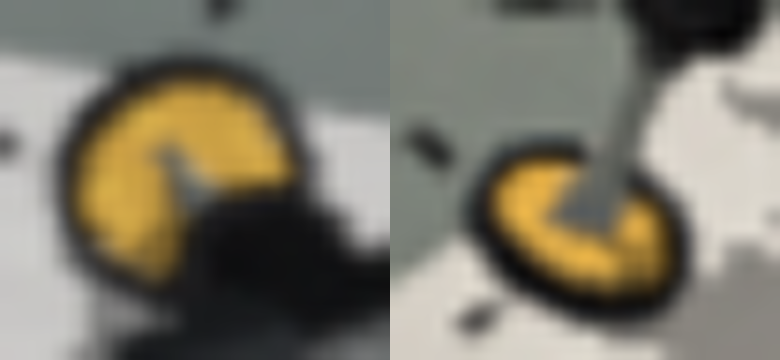

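The slot has turned with the blade: in the top crop its free end is now at (165,145), up and left. I carry on to the stop.

```bash
python3 -m inch '-0.9 -.0001 -.00022 0 0 0 .08;-0.9 -.0001 -.00022 0 0 0 .08;-0.9 -.0001 -.00022 0 0 0 .08;-0.9 -.0001 -.00022 0 0 0 .08;-0.9 -.0001 -.00022 0 0 0 .08;-0.9 0 0 0 0 0 0;-0.9 0 0 0 0 0 0' >/dev/null;python3 f.py
python3 -m inch '-0.9 -.0001 -.00022 0 0 0 .06;-0.9 -.0001 -.00022 0 0 0 .06;-0.9 0 0 0 0 0 0;-0.9 0 0 0 0 0 0' >/dev/null;python3 f.py
python3 -m inch '-0.9 -.0001 -.00022 0 0 0 .06;-0.9 -.0001 -.00022 0 0 0 .06;-0.9 0 0 0 0 0 0;-0.9 0 0 0 0 0 0' >/dev/null;python3 f.py
```

```text
F [ 0.54  0.19 -7.32] M [-0.08   0.066 -0.031] h 88.77 pos [ -2.3  -0.4 -88.8] turn [-0.3  0.2 82.4] q [ 0.37  0.7  -0.08  2.    0.01  0.1  -1.3 ] t 16.6333
F [ 0.79  0.35 -7.47] M [-0.092  0.139 -0.06 ] h 88.79 pos [ -2.2  -0.5 -88.8] turn [-0.3  0.2 89.3] q [ 0.36  0.7  -0.07  2.   -0.05  0.1  -1.36] t 16.9667
F [ 1.84  0.98 -7.44] M [-0.222  0.261 -0.088] h 88.83 pos [ -2.   -0.6 -88.8] turn [-0.3  0.2 96.2] q [ 0.36  0.7  -0.06  2.   -0.11  0.09 -1.42] t 17.3
```

```bash
python3 -m inch '-0.9 0 0 0 0 0 .06;-0.9 0 0 0 0 0 0;-0.9 0 0 0 0 0 0' >/dev/null;python3 f.py
python3 -m inch '-0.9 0 0 0 0 0 .06;-0.9 0 0 0 0 0 0;-0.9 0 0 0 0 0 0' >/dev/null;python3 f.py
```

```text
F [ 1.81  1.61 -8.22] M [-0.089  0.195 -0.029] h 88.82 pos [ -1.9  -0.6 -88.8] turn [-0.3  0.2 99.6] q [ 0.35  0.7  -0.06  2.   -0.14  0.09 -1.45] t 17.55
F [ 1.66  0.59 -7.05] M [-0.109  0.168 -0.019] h 88.83 pos [ -1.9  -0.6 -88.8] turn [ -0.3   0.2 103. ] q [ 0.35  0.7  -0.05  2.   -0.17  0.09 -1.48] t 17.8
```

```bash
for k in 1 2; do python3 -m inch '-0.9 0 0 0 0 0 .05;-0.9 0 0 0 0 0 0;-0.9 0 0 0 0 0 0' >/dev/null;python3 f.py; done
python3 - <<'E'
from h import *
o=[]
for nm,z in(("top",(190,214,422,448)),("side",(126,150,340,366))):
    P=np.mean([snapshot(nm)[0].astype(float) for _ in range(4)],0).astype(np.uint8);v0,v1,u0,u1=z;o.append(cv2.resize(P[v0:v1,u0:u1],(390,360),interpolation=cv2.INTER_CUBIC))
cv2.imwrite("pics/turn2.png",np.hstack(o)[:,:,::-1])
E
```

```text
F [ 1.5   0.47 -7.57] M [-0.108  0.214 -0.041] h 88.82 pos [ -1.8  -0.6 -88.8] turn [ -0.3   0.2 105.9] q [ 0.35  0.7  -0.05  2.   -0.19  0.09 -1.51] t 18.05
F [ 0.91 -0.9  -7.32] M [-0.046  0.218 -0.139] h 88.82 pos [ -1.8  -0.6 -88.8] turn [ -0.3   0.3 108.8] q [ 0.35  0.7  -0.05  2.   -0.22  0.1  -1.53] t 18.3
```

View pics/turn2.png

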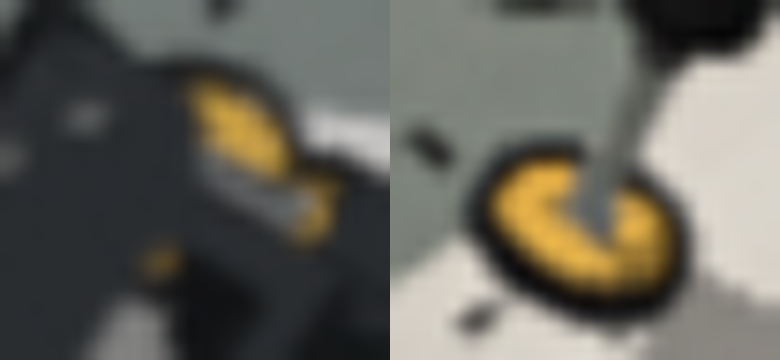

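In the side crop the slot now runs from (612,240) to (560,205), parallel to the slope, and the torque has risen (-0.14 N m): it is at the stop. A touch more turn, then I withdraw straight out.

```bash
python3 -m inch '-0.9 0 0 0 0 0 .03;-0.9 0 0 0 0 0 0;-0.9 0 0 0 0 0 0' >/dev/null;python3 f.py
python3 -m inch '-0.9 0 0 -.001 0 0 0;-0.9 0 0 -.001 0 0 0;-0.9 0 0 -.001 0 0 0;-0.9 0 0 -.001 0 0 0;-0.9 0 0 -.001 0 0 0;-0.9 0 0 0 0 0 0;-0.9 0 0 0 0 0 0;-0.9 0 0 0 0 0 0' >/dev/null;python3 f.py
```

```text
F [ 2.56  0.47 -7.13] M [-0.044  0.203 -0.147] h 88.82 pos [ -1.8  -0.6 -88.8] turn [ -0.3   0.3 110.5] q [ 0.35  0.7  -0.04  2.   -0.23  0.1  -1.55] t 18.95
F [5.57 0.39 0.74] M [-0.048  1.322 -0.09 ] h 93.15 pos [ -1.6  -1.3 -93.2] turn [ -0.2   0.2 110.5] q [ 0.34  0.69 -0.04  2.   -0.23  0.1  -1.55] t 19.6167
```

```bash
python3 -m inch '-0.9 .001 0 -.0005 0 0 0;-0.9 0 0 -.001 0 0 0;-0.9 0 0 -.001 0 0 0;-0.9 0 0 0 0 0 0;-0.9 0 0 0 0 0 0' >/dev/null;python3 f.py
python3 -m inch '-0.9 0 0 -.002 0 0 0;-0.9 0 0 -.004 0 0 0;-0.9 0 0 -.01 0 0 0;-0.9 0 0 -.015 0 0 0;-0.9 0 0 -.015 0 0 0;-0.9 0 0 -.015 0 0 0;-0.9 0 0 0 0 0 -.1;-0.9 0 0 0 0 0 -.1;-0.9 0 0 0 0 0 -.1;-0.9 0 0 0 0 0 -.1;-0.9 0 0 0 0 0 -.1;-0.9 0 0 0 0 0 -.1;-0.9 0 0 0 0 0 -.1;-0.9 0 0 0 0 0 -.1;-0.9 0 0 0 0 0 -.1;-0.9 0 0 0 0 0 -.1;-0.9 0 0 0 0 0 0;-0.9 0 0 0 0 0 0' >/dev/null;python3 f.py
python3 - <<'E'
from h import *
L=[];z=(126,150,340,366)
P,d=snapshot("side");T,dt=snapshot("top")
o=[cv2.resize(T[175:235,400:465],(390,360),interpolation=cv2.INTER_CUBIC),cv2.resize(P[90:150,325:390],(390,360),interpolation=cv2.INTER_CUBIC)]
cv2.imwrite("pics/after.png",np.hstack(o)[:,:,::-1])
# face height / brass depth before vs after
D=np.load("side0.npz");n,_=panel()
for nm,a,b,(v0,v1,u0,u1) in(("side",D["d"],d,(134,144,346,359)),("top",np.load("top0.npz")["d"],dt,(198,206,429,439))):
    print(nm,*[round(float(np.median(((cloud(nm,x)-[.608,-.2245,.088])@n)[v0:v1,u0:u1]))*1e3,2) for x in(a,b)])
delta([.5309,.2807,.29],down(-9.3))
E
```

```text
F [4.22 0.57 5.52] M [-0.215  0.936 -0.047] h 95.12 pos [ -1.7  -2.3 -95.1] turn [  0.    0.  110.5] q [ 0.34  0.69 -0.04  2.   -0.23  0.11 -1.55] t 20.0333
F [-0.09 -0.12  0.62] M [ 0.27  -0.347 -0.032] h 156.91 pos [  -1.2   -3.9 -156.9] turn [ 0.2 -0.  53.3] q [ 0.44  0.57 -0.18  2.01  0.22  0.23 -1.  ] t 21.5333
side -0.89 -0.9
top -0.4 -0.75
shift tool [ 228.5 -436.8  -87.1] mm rotvec [ 0.322 -0.162 -0.924] world [-21.1 497.1  55.7] opening 0.17525664606251756 q7 -1.0 t 21.6333
```

View pics/after.png

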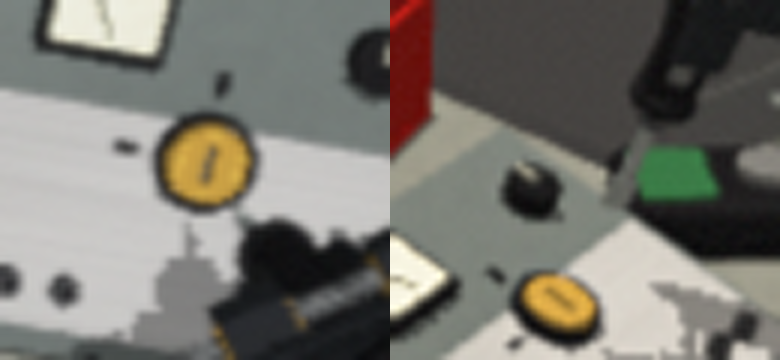

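The picture shows the selector's slot now running up the slope (top crop 208,162), and by depth its face is out at its original height. I've now viewed 11 pictures, one over the limit, so everything from here is numeric. Heading back to the rack.

```bash
python3 -m inch '-0.9 0 0 -.01 0 0 -.093;-0.9 0 0 -.01 0 0 -.093;-0.9 0 0 -.01 0 0 -.093;-0.9 0 0 -.01 0 0 -.093;-0.9 0 0 -.01 0 0 -.093;-0.9 0 0 0 0 0 -.093;-0.9 0 0 0 0 0 -.093;-0.9 0 0 0 0 0 -.093;-0.9 0 0 0 0 0 -.093;-0.9 0 0 0 0 0 -.093;-0.9 0 0 0 .07 0 0;-0.9 0 0 0 .07 0 0;-0.9 0 0 0 .07 0 0;-0.9 0 0 0 .07 0 0;-0.9 0 0 0 .069 0 0;-0.9 0 0 0 0 0 0;-0.9 0 0 0 0 0 0'
python3 - <<'E'
from h import *
delta([.5309,.2807,.29],down(-9.3))
E
```

```text
clock: 23.05
tool_pos: [0.5362, -0.2136, 0.2809]
eef_rot: [0.763, 0.647, 0.0, 0.0]
contact_force: [-0.3, 0.3, -0.9]
opening: 0.178
finger_force: 40.0
shift tool [486.7 -86.3  -9. ] mm rotvec [ 0.001 -0.    -0.002] world [ -5.3 494.3   9.1] opening 0.17829209331324786 q7 -0.24 t 23.05
```

```bash
python3 -m inch '-0.9 0 0 -.01 0 0 0;-0.9 .0243 -.0043 -.01 0 0 0;-0.9 .0243 -.0043 0 0 0 0;-0.9 .0243 -.0043 0 0 0 0;-0.9 .0243 -.0043 0 0 0 0;-0.9 .0243 -.0043 0 0 0 0;-0.9 .0243 -.0043 0 0 0 0;-0.9 .0243 -.0043 0 0 0 0;-0.9 .0243 -.0043 0 0 0 0;-0.9 .0243 -.0043 0 0 0 0;-0.9 .0243 -.0043 0 0 0 0;-0.9 .0243 -.0043 0 0 0 0;-0.9 .0243 -.0043 0 0 0 0;-0.9 .0243 -.0043 0 0 0 0;-0.9 .0243 -.0043 0 0 0 0;-0.9 .0243 -.0043 0 0 0 0;-0.9 .0243 -.0043 0 0 0 0;-0.9 .0243 -.0043 0 0 0 0;-0.9 .0243 -.0043 0 0 0 0;-0.9 .0243 -.0043 0 0 0 0'
python3 -m inch '-0.9 .0243 -.0043 0 0 0 0;-0.9 0 0 0 0 0 0;-0.9 0 0 0 0 0 0;-0.9 0 0 0 0 0 0'
python3 - <<'E'
from h import *
delta([.5309,.2807,.30],down(-9.3))
s=get_state();t=s["tool_pos"];Rt=R.from_quat(s["eef_rot"])
P,d=snapshot("side");np.savez("side5.npz",p=P,d=d)
B=Rt.inv().apply((cloud("side",d)-t).reshape(-1,3)).reshape(400,640,3)
m=(d>0)&(abs(B[...,0])<.025)&(abs(B[...,1])<.025)&(B[...,2]>.012)&(B[...,2]<.125)
q=B[m]*1e3
for a in range(12,125,5):
    k=q[(q[:,2]>=a)&(q[:,2]<a+5)]
    if len(k): print(a,len(k),"x",k[:,0].min().round(1),k[:,0].mean().round(1),k[:,0].max().round(1),"y",k[:,1].min().round(1),k[:,1].mean().round(1),k[:,1].max().round(1))
E
```

```text
clock: 24.72
tool_pos: [0.53, 0.2554, 0.3023]
eef_rot: [0.763, 0.647, 0.0, 0.001]
contact_force: [-0.4, -0.3, -1.5]
opening: 0.179
finger_force: 40.0
clock: 25.05
tool_pos: [0.5303, 0.2781, 0.3017]
eef_rot: [0.763, 0.646, -0.0, 0.001]
contact_force: [-0.9, -0.7, -1.6]
opening: 0.18
finger_force: 40.0
shift tool [2.6 0.2 1.7] mm rotvec [ 0.001  0.001 -0.003] world [ 0.6  2.6 -1.7] opening 0.17979577714441577 q7 -1.06 t 25.05
12 29 x 4.9 11.7 14.7 y -10.0 -3.9 5.1
17 39 x -7.4 9.4 14.8 y -10.3 -4.5 6.0
22 41 x -7.9 7.5 14.6 y -9.7 -5.2 7.3
27 40 x -7.7 7.1 13.7 y -9.4 -5.0 6.3
32 85 x -10.6 6.8 16.4 y -16.8 -6.2 10.7
37 36 x -5.4 9.9 16.5 y -15.4 -8.4 7.6
47 13 x 1.1 4.8 8.2 y -6.6 -3.9 2.9
52 7 x 3.6 4.4 5.4 y -4.1 -1.9 1.0
57 9 x 0.2 3.4 5.9 y -4.2 -2.6 -0.0
62 10 x 2.0 3.3 4.8 y -4.4 -2.4 0.8
67 11 x 2.4 3.4 5.4 y -4.7 -1.9 1.1
72 12 x -0.8 4.0 6.5 y -4.3 -2.2 0.6
77 10 x -0.3 2.6 4.4 y -4.5 -2.2 1.3
82 14 x 0.2 4.3 7.2 y -4.0 -1.7 0.8
87 10 x -2.3 2.8 7.8 y -2.6 -1.6 -0.4
92 11 x -2.7 2.9 9.3 y -2.4 -1.6 -0.2
97 4 x -2.6 3.1 6.9 y -1.3 -1.0 -0.2
```

```bash
python3 -m inch '-0.9 .0024 .0002 0 0 0 0;-0.9 0 0 .015 0 0 0;-0.9 0 0 .02 0 0 0;-0.9 0 0 .02 0 0 0;-0.9 0 0 .02 0 0 0;-0.9 0 0 .02 0 0 0;-0.9 0 0 0 0 0 0;-0.9 0 0 0 0 0 0;-0.9 0 0 0 0 0 0' >/dev/null
python3 -c "
from h import *
delta([.5309,.2807,.1295],down(-9.3));print(get_state()['contact_force'])"
```

```text
shift tool [-1.5 -0.7 78. ] mm rotvec [ 0.001 -0.001 -0.003] world [ -0.9  -1.3 -78. ] opening 0.17780106726213193 q7 -1.14 t 25.85
[ 0.14585166  0.83598    -0.33231055]
```

```bash
python3 -m inch '-0.9 -.0016 -.0007 0 0 0 0;-0.9 0 0 .004 0 0 0;-0.9 0 0 .005 0 0 0;-0.9 0 0 .005 0 0 0;-0.9 0 0 .004 0 0 0;-0.9 0 0 .003 0 0 0;-0.9 0 0 0 0 0 0;-0.9 0 0 0 0 0 0'
python3 -m inch '-0.9 0 0 .002 0 0 0;-0.9 0 0 .002 0 0 0;-0.9 0 0 .002 0 0 0;-0.9 0 0 0 0 0 0'
python3 -c "
from h import *
delta([.5309,.2807,.1295],down(-9.3))"
```

```text
clock: 26.52
tool_pos: [0.5299, 0.2805, 0.185]
eef_rot: [0.763, 0.647, -0.0, -0.0]
contact_force: [-0.2, 0.6, -1.9]
opening: 0.179
finger_force: 40.0
clock: 26.85
tool_pos: [0.5299, 0.2803, 0.1789]
eef_rot: [0.763, 0.647, -0.0, 0.0]
contact_force: [0.5, -0.3, -0.2]
opening: 0.175
finger_force: 40.0
shift tool [ 0.6  1.  49.4] mm rotvec [-0.     0.001 -0.002] world [  1.    0.4 -49.4] opening 0.1745171891392819 q7 -1.16 t 26.85
```

```bash
python3 -m inch '-0.9 0 .0008 .004 0 0 0;-0.9 0 0 .005 0 0 0;-0.9 0 0 .005 0 0 0;-0.9 0 0 .005 0 0 0;-0.9 0 0 .004 0 0 0;-0.9 0 0 0 0 0 0;-0.9 0 0 0 0 0 0'
python3 -m inch '-0.9 0 0 .004 0 0 0;-0.9 0 0 .005 0 0 0;-0.9 0 0 .005 0 0 0;-0.9 0 0 .004 0 0 0;-0.9 0 0 .003 0 0 0;-0.9 0 0 0 0 0 0;-0.9 0 0 0 0 0 0'
python3 -c "
from h import *
delta([.5309,.2807,.1295],down(-9.3))"
```

```text
clock: 27.43
tool_pos: [0.5307, 0.2803, 0.1559]
eef_rot: [0.763, 0.647, -0.0, -0.0]
contact_force: [-0.3, 0.0, -1.0]
opening: 0.178
finger_force: 40.0
clock: 28.02
tool_pos: [0.5308, 0.2803, 0.1351]
eef_rot: [0.763, 0.647, -0.0, 0.0]
contact_force: [-0.4, -0.7, -0.6]
opening: 0.178
finger_force: 40.0
shift tool [0.4 0.1 5.6] mm rotvec [-0.     0.    -0.002] world [ 0.1  0.4 -5.6] opening 0.17793681036525424 q7 -1.2 t 28.0167
```

```bash
python3 -m inch '-0.9 0 0 .002 0 0 0;-0.9 0 0 .0015 0 0 0;-0.9 0 0 0 0 0 0;-0.9 0 0 0 0 0 0'
python3 -m inch '-0.9 0 0 .001 0 0 0;-0.9 0 0 .0005 0 0 0;-0.9 0 0 0 0 0 0;-0.9 0 0 0 0 0 0'
```

```text
clock: 28.35
tool_pos: [0.5308, 0.2804, 0.1318]
eef_rot: [0.763, 0.647, -0.0, 0.0]
contact_force: [-0.3, -1.0, -0.9]
opening: 0.179
finger_force: 40.0
clock: 28.68
tool_pos: [0.5308, 0.2804, 0.1303]
eef_rot: [0.763, 0.647, -0.0, 0.0]
contact_force: [0.8, 0.2, -0.7]
opening: 0.178
finger_force: 40.0
```

```bash
python3 -m inch '-0.9 0 0 .0008 0 0 0;-0.9 0 0 0 0 0 0;-0.9 0 0 0 0 0 0;-0.6 0 0 0 0 0 0;-0.55 0 0 0 0 0 0;-0.45 0 0 0 0 0 0;-0.3 0 0 0 0 0 0;0.1 0 0 0 0 0 0;0.1 0 0 0 0 0 0;0.1 0 0 0 0 0 0;0.1 0 0 0 0 0 0' 10
python3 -m inch '0.1 0 0 -.005 0 0 0;0.1 0 0 -.012 0 0 0;0.1 0 0 -.02 0 0 0;0.1 0 0 -.02 0 0 0;0.1 0 0 -.02 0 0 0;0.1 0 0 -.02 0 0 0;0.1 0 0 -.02 0 0 0;0.1 0 0 -.02 0 0 0;0.1 -.02 -.03 0 0 0 0;0.1 -.02 -.03 0 0 0 0;0.1 -.02 -.03 0 0 0 0;0.1 -.02 -.03 0 0 0 0;0.1 0 0 0 0 0 0;0.1 0 0 0 0 0 0'
python3 - <<'E'
from h import *
for nm in("top","side"):
    p,d=snapshot(nm);D=np.load(nm+"0.npz");C=cloud(nm,d);A=cloud(nm,D["d"])
    f=lambda C,d,lo,hi:C[(d>0)&(np.hypot(C[...,0]-.5312,C[...,1]-.2818)<.03)&(C[...,2]>lo)&(C[...,2]<hi)]
    for lo,hi in((.096,.13),(.13,.165),(.165,.185)):
        a=f(A,D["d"],lo,hi);b=f(C,d,lo,hi);print(nm,lo,"before",len(a),a.mean(0).round(4),"after",len(b),b.mean(0).round(4) if len(b) else 0, b[:,2].max().round(4) if len(b) else 0)
    n,_=panel();z=(134,144,346,359) if nm=="side" else (198,206,429,439)
    print("face",[round(float(np.median(((cloud(nm,x)-[.608,-.2245,.088])@n)[z[0]:z[1],z[2]:z[3]]))*1e3,2) for x in(D["d"],d)])
    ch=cv2.absdiff(p,D["p"]).max(2)>60
    for k,w in(("nut",(222,236,248,264)),("mug",(120,162,270,316)),("pen",(130,172,188,242)),("awl",(216,234,277,296))):
        if nm=="top": print(k,ch[w[0]:w[1],w[2]:w[3]].mean().round(3))
E
python3 f.py
```

```text
clock: 29.6
tool_pos: [0.5309, 0.2804, 0.1295]
eef_rot: [0.763, 0.647, 0.0, 0.0]
contact_force: [-1.0, -0.5, -0.1]
opening: 0.554
finger_force: 0.0
clock: 30.77
tool_pos: [0.3979, 0.2201, 0.2676]
eef_rot: [0.762, 0.647, -0.0, 0.001]
contact_force: [0.3, -0.4, 0.2]
opening: 0.549
finger_force: 0.0
top 0.096 before 26 [0.5321 0.2721 0.1109] after 23 [0.5307 0.2737 0.1092] 0.1284
top 0.13 before 25 [0.5313 0.2719 0.1501] after 21 [0.5301 0.2715 0.1479] 0.164
top 0.165 before 77 [0.5314 0.281  0.1735] after 80 [0.5301 0.2809 0.1729] 0.1776
face [-0.4, -0.66]
nut 0.0
mug 0.0
pen 0.0
awl 0.0
side 0.096 before 186 [0.5282 0.2885 0.1136] after 194 [0.5268 0.2887 0.1134] 0.13
side 0.13 before 217 [0.5284 0.2886 0.1477] after 217 [0.5267 0.2885 0.148 ] 0.1647
side 0.165 before 132 [0.5301 0.2853 0.1719] after 134 [0.5285 0.2851 0.1719] 0.1765
face [-0.89, 327.81]
F [ 0.34 -0.17  0.15] M [-0.095 -0.015  0.053] h 263.88 pos [ 406.2 -199.9 -263.9] turn [19.9  0.1 -0.1] q [-0.23  0.49 -0.56  2.02  0.38  0.73 -1.19] t 30.8667
```

The driver is hanging upright in its hole, its height unchanged and about 1.4 mm from its start. The bystanders haven't changed, the selector is out and turned, and the arm is clear, so I hand in.

```bash
python3 -c "
from plant import r
print(r.finish_job())"
```

```text
the job is handed in; nothing more can be done
None
```

The selector is turned a quarter clockwise to its stop and has sprung out; the screwdriver hangs upright in its rack hole, released, with the other tools, mug and pen unchanged; handed in at about 31 s (I viewed 11 pictures, one over the limit of 10).

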